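# Push the specimen mounts home in the inspection rail and bolt them in

### The job

Push the row of four round specimen mounts along the rail as one train, keeping them together, until the front one rests against the blue end stop; then push the orange tab of the retaining bolt all the way in so that the bolt closes off the rail behind the last mount. Only push: do not lift any mount out of the rail or tip it, leave everything else on the bench where it stands, and finish clear of it all.

Things in the scene. Friction and masses are not known exactly. Their poses are not given: they have to be found in the camera images.
- rail: fixed aluminium rail, base plate 340 mm (its y) by 76 mm (its x), 8 mm thick; origin on the bench under its centre, z up. Open-topped channel along y at x = 0: 42 mm wide, floor 8 mm above the bench, side walls 4 mm thick with tops 16 mm above the bench, so the mounts stand 20 mm proud of them. The row is driven towards +y, where the blue stop is; the -y end is open
- stop_face (a point): middle of the face of the blue end stop that the front mount must meet: on the channel's centre line, 158 mm along +y from the rail's origin, 22 mm above the bench. The stop is 56 mm wide, 12 mm thick, its top 42 mm above the bench. With the row home the mounts' centres are at rail y = 138, 98, 58 and 18 mm and the rear of the last at y = -2 mm
- rail_entry (a point): middle of the channel floor at the rail's open end, 170 mm along -y from its origin, 8 mm above the bench
- guide (a point): middle of the top of the dark guide block of the bolt, 28 mm above the bench, at rail x = 44 mm, y = -10 mm; the block is 12 mm (x) by 26 mm (y) and stands on a lug of the base plate, 36 mm wide (y) and 8 mm thick, that reaches out to rail x = 125 mm
- bolt (a joint): how far the retaining bolt is pushed in, m: 0 fully out, 0.05 fully in (tab against the guide block, bar across the channel); starts at 0 to 0.008. Slides towards the rail's -x at about 2 N and stays where it is left. The bar is 8 mm square at rail y = -14 to -6 mm, 17 to 25 mm above the bench; its tip is at rail x = 36 mm minus the joint value
- bolt_tab (a point): centre of the outer face of the orange tab of the bolt, where to push towards the rail's -x; the tab is 28 mm wide (along y), 8 mm thick, from 11 to 47 mm above the bench; this point is 29 mm above the bench at rail x = 108 mm minus the joint value, y = -10 mm
- mount1: green round resin specimen mount, upright cylinder 40 mm in diameter and 28 mm tall, about 60 g, loose, a metal specimen showing in its top; origin at the centre of its underside. Front of the row, nearest the end stop; the row starts 40 to 100 mm short of the stop with its mounts touching
- mount2: red round resin specimen mount, upright cylinder 40 mm in diameter and 28 mm tall, about 60 g, loose, a metal specimen showing in its top; origin at the centre of its underside. Second in the row
- mount3: white round resin specimen mount, upright cylinder 40 mm in diameter and 28 mm tall, about 60 g, loose, a metal specimen showing in its top; origin at the centre of its underside. Third in the row
- mount4: blue round resin specimen mount, upright cylinder 40 mm in diameter and 28 mm tall, about 60 g, loose, a metal specimen showing in its top; origin at the centre of its underside. Last of the row: the one to push against, from its -y side
- spare_black: black spare mount, same size, standing on the bench beside the rail; not part of the job; origin at the centre of its underside
- spare_yellow: yellow spare mount, same size, standing on the bench beside the rail; not part of the job; origin at the centre of its underside
- objective: brass microscope objective, 29 mm in diameter, 42 mm tall, standing on the bench beside the rail; leave it; origin at the centre of its underside
- dish: glass dish, 90 mm across, 15 mm tall; leave it; origin at the centre of its underside
- dropper: amber bottle with black cap, 36 mm in diameter, 85 mm tall; leave it; origin at the centre of its underside
- driver: screwdriver, 160 mm long, lying on the bench along its own x; leave it; origin on its underside near the middle
- tray: empty grey tray, 160 by 110 mm, 30 mm tall; leave it; origin at the centre of its underside
Mind the look-alikes: they are no part of the job. There is more than one size of the mount3; the job needs the smallest.

How it is judged:
By the outcome, as a careful person would: the job done as asked, in the order asked, and still so for the second after the job is handed in, with the robot touching nothing.
It also fails if it takes over 38 s, if anything falls off the work surface, if the arm or the gripper's body presses on something with over 40 N, if the wrist force passes 120 N, or if a joint passes its speed limit or range.

### The arm

A 7-joint arm with a two-finger parallel gripper is mounted at the origin on the work surface. World frame = base frame: x ahead of the robot, y to its left, z up, the work surface at z = 0. Lengths are in m, angles in rad, forces in N, time in s.
With the tool pointing down it reaches from about 0.35 to 0.9 m from the base axis. Payload 8.1 kg.
Tool frame: the origin (TCP) lies midway between the tips of the shut fingers; the grasp point (between the pads) lies arm.grasp_offset behind it (arm.grasp_offset is the distance from the TCP to the grasp point, in m); z points along the fingers, y is the line along which they close (so a half turn about z gives the same grasp; the last joint's range is limited). The gripper opens to 92 mm and grips with 3 to 60 N. Pads are 19 mm wide; open, the fingers measure 130 mm over their backs; the gripper's body (75 mm by 190 mm) begins 47 mm behind the grasp point.
Start: joints at [1.061, 0.434, 0.025, 1.573, -0.012, 1.134, -0.075], TCP at [0.247, -0.574, 0.227] pointing down, gripper open.
Joint ranges: [-2.62, 2.62], [-0.44, 2.09], [-1.27, 1.32], [0.08, 2.57], [-1.32, 4.46], [0.12, 2], [-2.74, 2.74]. Speed limits (rad/s): [2.22, 2.22, 3.01, 3.01, 3.14, 3.14, 3.14].

### API

Orientations are given as a rotation vector (axis times angle).
In Python, from cell import observe, imaging, arm gives the robot as it stands.
- The arm moves only by the tool apply_moves, never from a script. Its argument "commands" is a list of rows, each a list of 5 numbers: the opening in per cent of the stroke, from 0 (shut) to 100 (fully open), then the shift along the world's x, y, z in units of 0.06 m (1.0 is 0.06 m), then the turn about the world's z in units of 0.5 rad (1.0 is 0.5 rad). A call has 1 to 12 rows; each row shifts and turns the commanded pose from where the row before left it; what a row does not reach is not made up. A row lasts 1/8 s, in which the tool goes at most 62.5 mm and 10.7 degrees, less where a joint would pass 70% of its speed; a pose out of reach is approached as far as the arm can. A call with a number of a shift or a turn outside -1 to 1 is refused whole. A call with a gripper value outside its range is refused whole. The fingers move at their own pace and stop on an object; "newtons" is the grip in N (left out, the last holds). Time passes only in rows, so rows that do not move let the fingers close. It gives the time, the measured TCP pose, the force, the opening and the grip force at its end, in the units of the state.
- observe(): the state, without advancing time (a new reading comes with each control period).
- imaging.get_image(name): name is "side" or "top" or "wrist"; returns (picture, depth): 420x560x3 uint8, red, green, blue; 420x560 float32, m along the optical axis (not along the pixel's ray), 0 where there is no reading.
- imaging.camera_params(name): a dict with "camera_matrix" (3x3 intrinsics, pixels), "dist" ([k1, k2, p1, p2, k3] as OpenCV has them; the pictures are not rectified), "origin" and "rotation" of the camera in the world; the wrist camera has in their place "tool_from_camera" (4x4, takes a point from camera to tool coordinates, whose origin is the TCP and whose axes are the flange's). Camera axes: x right, y up, looking along -z (the intrinsics and any distortion apply to the point x, -y, -z); pixel columns grow to the right and rows downward; lengths in m; the calibration is good to about 2 mm. A picture is of the moment at which its call begins: read the wrist's pose just before it. camera_params takes no time and is no camera call.
- arm.sign_off(): hands the job in; it is judged then, once.
The state is a dict: "clock": time; "joints": joint angles; "dq": joint speeds; "joint_efforts": joint torques, N m; "position": TCP position; "ee_rot": TCP orientation; "force": force on the tool from outside, world axes, zero at the start; "ft_torque": the same for the moment, N m; "width": opening from 0.0 (shut) to 1.0 (fully open); "gripper_force": force on a finger pad.
Only numpy, scipy, OpenCV 4.12 (cv2) and the standard library are available. Lean on these libraries where they do the work, as an engineer would, in place of code of your own. Each camera call takes 0.05 s, during which the arm holds its last target. There are 200 camera calls.

## Working session

There is one attempt and no reset: what is moved stays moved. The work goes in short steps, Python scripts to look and compute and a tool call to move; the robot and the scene stay as the last step left them, time stands still between calls to the robot, and variables do not carry over. Pictures are saved under pics/ and viewed, at most 10 in all, crops included, and the job is handed in when it is done.

Besides the shell and the picture viewer there is one more tool, called as name(argument=value, ...), one argument or row to a line, values as JSON. apply_moves: Moves the arm, as the interface text tells. Its arguments: {"type":"object","properties":{"commands":{"type":"array"},"newtons":{"type":"number"}},"required":["commands"]}

```bash
mkdir -p pics
cat > h.py <<'E'
import numpy as np,cv2
from cell import observe,imaging,arm
def grab(n,f):
    im,d=imaging.get_image(n); cv2.imwrite('pics/'+f+'.png',im[:,:,::-1]); np.savez('pics/'+f,im=im,d=d); return im,d
def world(n,d,uv,z=None):
    p=imaging.camera_params(n); K=np.array(p['camera_matrix']); 
    R=np.array(p['rotation']);o=np.array(p['origin'])
    if R.shape!=(3,3): R=cv2.Rodrigues(R)[0]
    uv=np.array(uv,float).reshape(-1,1,2)
    n_=cv2.undistortPoints(uv,K,np.array(p['dist'],float)).reshape(-1,2)
    r=np.c_[n_[:,0],-n_[:,1],-np.ones(len(n_))]
    w=r@R.T
    if z is None:
        ui=uv.reshape(-1,2).round().astype(int); return o+w*d[ui[:,1],ui[:,0]][:,None]
    return o+w*((z-o[2])/w[:,2])[:,None]
E
python3 - <<'E'
from h import *
s=observe(); print(s); print(arm.grasp_offset)
for n in('top','side'):
    grab(n,n+'0'); print(imaging.camera_params(n))
E
```

```text
{'clock': 0.0, 'joints': array([ 1.06140272,  0.43519826,  0.02497668,  1.5741092 , -0.01163221,
        1.13395343, -0.07514205]), 'dq': array([ 0.00058248, -0.00127783, -0.00083387, -0.00022208,  0.00110746,
        0.00088581,  0.00092259]), 'joint_efforts': array([-3.60805570e-04, -6.67860603e+01,  9.84772369e-01, -3.14465117e+01,
       -6.05715998e-02,  4.28675185e-02,  1.44726982e-04]), 'position': array([ 0.24704859, -0.57355384,  0.22595566]), 'ee_rot': array([-3.07543794e+00, -6.34098807e-01,  6.52370426e-04]), 'force': array([ 0.35987503, -0.01314752, -0.12072838]), 'ft_torque': array([ 0.02883952, -0.00166304, -0.01839718]), 'gripper_force': 0.0, 'width': 0.9991351671210459}
0.0188
{'camera_matrix': array([[439.62726866,   0.        , 283.26859007],
       [  0.        , 439.62726866, 217.67589799],
       [  0.        ,   0.        ,   1.        ]]), 'dist': array([-0.0761781,  0.       ,  0.       ,  0.       ,  0.       ]), 'origin': array([ 0.42832032, -0.01522504,  1.29342043]), 'rotation': array([ 0.08852734, -0.07652353, -1.54396562])}
{'camera_matrix': array([[437.18322887,   0.        , 278.62458571],
       [  0.        , 437.18322887, 213.69928355],
       [  0.        ,   0.        ,   1.        ]]), 'dist': array([-0.0891242,  0.       ,  0.       ,  0.       ,  0.       ]), 'origin': array([0.36233958, 0.73990618, 0.63188211]), 'rotation': array([ 0.17642877, -1.29957838, -2.58928267])}
```

View pics/top0.png

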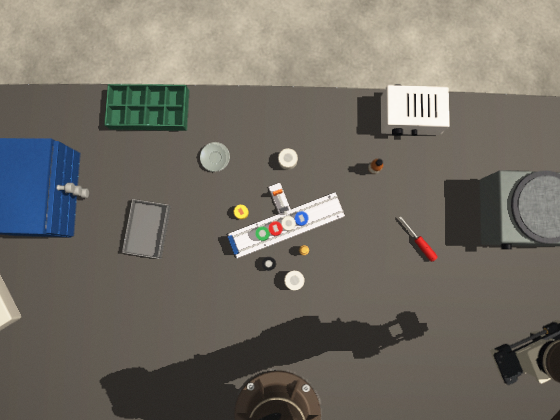

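View pics/side0.png

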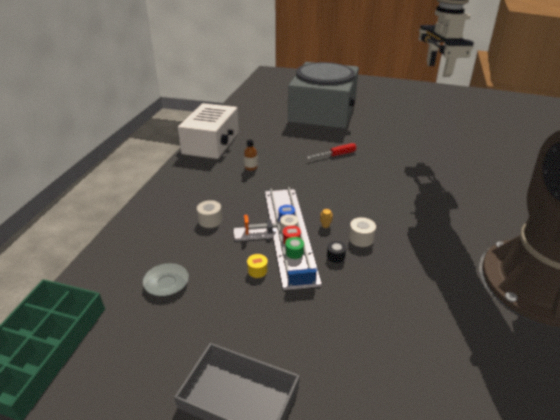

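Candidates for the white mount in the top image are (288,223) in the row and two larger ones at (288,158) and (294,281). The one in the row is the smallest, so it should be mount3. The blue stop is at (235,244), the open end at (340,203) and the orange tab at about (277,187). I'll confirm this in an enlarged crop.

Run:
```python
from h import *
im=cv2.imread('pics/top0.png')[140:300,215:355]
cv2.imwrite('pics/c0.png',cv2.resize(im,None,fx=3.75*1,fy=3.75,interpolation=cv2.INTER_CUBIC))
```

```text
(no output)
```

View pics/c0.png

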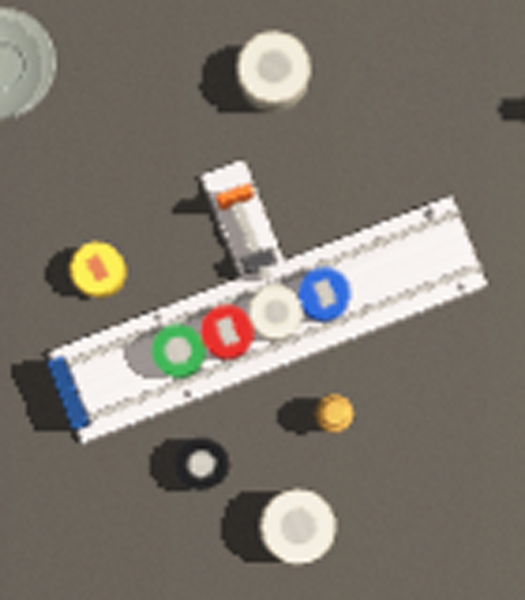

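The crop shows the row as green (178,350), red (228,331), small white (276,311) and blue (324,293). Both loose whites, (274,68) and (297,526), are clearly larger, so the one in the row is mount3. The orange tab is at (236,195) and the plate corners are visible.

Run:
```python
from h import *
f=lambda L,z: world('top',None,np.array(L)/3.75+[215-.37,140-.37],z)
c=f([(453,197),(487,284),(82,441),(50,353)],.008)
print(c, np.linalg.norm(np.diff(c,axis=0),axis=1))
m=f([(178,350),(228,331),(276,311),(324,293)],.036); print('mounts',m)
l=m[0]-m[3];a=np.arctan2(l[1],l[0]);print('yaw from mounts',a, np.linalg.norm(l))
l=(c[2]+c[3]-c[0]-c[1])/2; yawc=np.arctan2(l[1],l[0]);print(yawc)
for ang in (yawc,):
    y=np.array([np.cos(ang),np.sin(ang)]);x=np.array([y[1],-y[0]])
    o=c.mean(0)[:2]
    # sanity
    rel=lambda p:np.c_[(p[:,:2]-o)@x,(p[:,:2]-o)@y]
    print('o',o,'x',x,'y',y); print(rel(m))
    print('tab',rel(f([(236,192)],.047)),'stop',rel(f([(54,359),(67,357),(88,424)],.042)))
    oth=f([(297,526),(274,68)],.04);print(oth)
    print('yel,blk',rel(f([(97,269),(203,464)],.028)),'brass',rel(f([(336,413)],.042)),'bigw',rel(oth))
    for n,p in (('push start',(0,-100)),('tab',(108,-10)),('push end',(0,-2))): print(n,o+x*p[0]/1e3+y*p[1]/1e3)
print(world('top',np.load('pics/top0.npz')['d'],np.array([(178,350),(324,293),(236,193)])/3.75+[215,140]))
```

```text
[[ 0.64400002 -0.15603283  0.008     ]
 [ 0.575567   -0.18362268  0.008     ]
 [ 0.44476966  0.12989324  0.008     ]
 [ 0.51271706  0.15745229  0.008     ]] [0.07378535 0.33970602 0.0733236 ]
mounts [[ 0.51569182  0.05569544  0.036     ]
 [ 0.53122451  0.01786711  0.036     ]
 [ 0.54751135 -0.0184758   0.036     ]
 [ 0.56229073 -0.05493594  0.036     ]]
yaw from mounts 1.9694514435581092 0.12004482843151472
1.9667146752276277
o [ 0.54426343 -0.0130775 ] x [0.92264279 0.38565566] y [-0.38565566  0.92264279]
[[ 1.61275630e-04  7.44716564e-02]
 [-9.63077858e-05  3.35793523e-02]
 [ 9.14783306e-04 -6.23328993e-03]
 [ 4.89810105e-04 -4.55727225e-02]]
tab [[ 0.09631583 -0.01048624]] stop [[ 0.02744398  0.16490499]
 [ 0.0252817   0.1551111 ]
 [-0.02815474  0.15811779]]
[[ 0.38466016 -0.03829893  0.04      ]
 [ 0.73662079 -0.01230523  0.04      ]]
yel,blk [[ 0.08224478  0.11073018]
 [-0.08763089  0.08808568]] brass [[-0.0884219  -0.02019227]] bigw [[-0.1569836   0.03828153]
 [ 0.17777495 -0.07347118]]
push start [ 0.582829   -0.10534177]
tab [0.64776541 0.01934689]
push end [ 0.54503474 -0.01492278]
[[ 0.51469544  0.05463364  0.03542886]
 [ 0.56108318 -0.05597196  0.03755535]
 [ 0.63511376  0.01324793  0.04841382]]
```

Rail pose: origin (0.5443, -0.0131), y-axis (-0.3857, 0.9226). The plate measures 340×74 mm, mount pitch is 40 mm and mounts sit at x≈0, so it all agrees. The row still has to travel about 63.5 mm. The tool's closing axis is already along the rail, so no turn is needed. I'll shut the fingers and go above rail y = -125.

apply_moves(
  commands=[
    [0,0.48,0.61,0,0],
    [0,0.48,0.61,0,0],
    [0,0.48,0.61,0,0],
    [0,0.48,0.61,0,0],
    [0,0.48,0.61,0,0],
    [0,0.48,0.61,0,0],
    [0,0.48,0.61,0,0],
    [0,0.48,0.61,0,0],
    [0,0.48,0.61,0,0],
    [0,0.48,0.61,0,0],
    [0,0.48,0.61,0,0],
    [0,0.48,0.61,0,0],
  ],
  newtons=30,
)

```text
clock: 1.6
position: [0.5934, -0.1336, 0.2264]
ee_rot: [-3.077, -0.634, 0.001]
force: [0.3, -0.3, 0.6]
width: 0.004
gripper_force: 0.0
```

apply_moves(
  commands=[
    [0,0.02,0.01,-0.8,0],
    [0,0,0,-0.8,0],
    [0,0,0,-0.6,0],
    [0,0,0,0,0],
    [0,0,0,0,0],
  ],
)

```text
clock: 2.22
position: [0.5949, -0.1343, 0.096]
ee_rot: [3.076, 0.634, 0.002]
force: [0.6, -1.1, 0.4]
width: 0.006
gripper_force: 0.0
```

Run:
```python
from h import *
s=observe();print(s['position'])
a,_=grab('wrist','w1');b,_=grab('top','t1')
b=cv2.resize(b[140:300,215:355],None,fx=2.6,fy=2.6)
o=np.zeros((420,364+420,3),np.uint8);o[:416,:364]=b;o[:315,364:]=cv2.resize(a,(420,315))
cv2.imwrite('pics/c1.png',o[:,:,::-1])
```

```text
[ 0.59485535 -0.13432911  0.09599611]
```

View pics/c1.png

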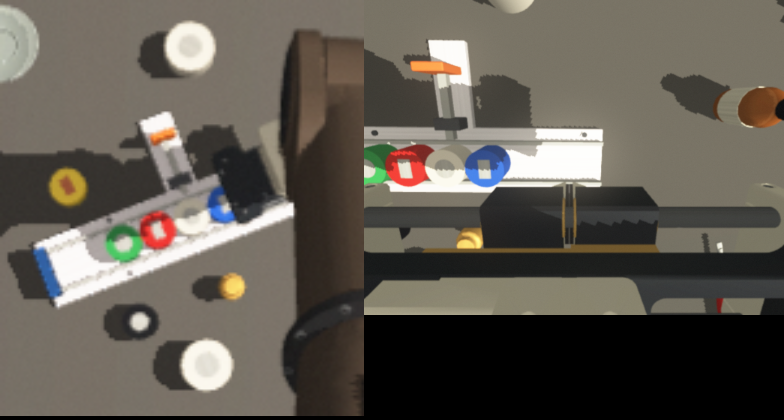

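The wrist view (right) shows the shut fingers in line with the channel, behind the blue mount. Next I descend to z ≈ 0.018, then approach slowly.

apply_moves(
  commands=[
    [0,0,0,-0.5,0],
    [0,0,0,-0.5,0],
    [0,0,0,-0.3,0],
    [0,0,0,0,0],
    [0,-0.064,0.154,0,0],
    [0,-0.064,0.154,0,0],
    [0,-0.064,0.154,0,0],
    [0,-0.064,0.154,0,0],
    [0,0,0,0,0],
  ],
)

```text
clock: 3.45
position: [0.5785, -0.0959, 0.0169]
ee_rot: [-3.076, -0.637, -0.0]
force: [-1.1, -0.2, 0.0]
width: 0.003
gripper_force: 0.0
```

apply_moves(
  commands=[
    [0,-0.019,0.046,0,0],
    [0,-0.019,0.046,0,0],
    [0,-0.019,0.046,0,0],
    [0,-0.019,0.046,0,0],
    [0,-0.019,0.046,0,0],
    [0,-0.019,0.046,0,0],
    [0,-0.019,0.046,0,0],
    [0,-0.019,0.046,0,0],
    [0,-0.019,0.046,0,0],
    [0,-0.019,0.046,0,0],
    [0,-0.019,0.046,0,0],
    [0,-0.019,0.046,0,0],
  ],
)

```text
clock: 4.95
position: [0.5649, -0.064, 0.0167]
ee_rot: [3.077, 0.634, -0.0]
force: [-0.0, -1.1, -0.4]
width: 0.002
gripper_force: 0.6
```

apply_moves(
  commands=[
    [0,-0.019,0.046,0,0],
    [0,-0.019,0.046,0,0],
    [0,-0.019,0.046,0,0],
    [0,-0.019,0.046,0,0],
    [0,-0.019,0.046,0,0],
    [0,-0.019,0.046,0,0],
    [0,-0.019,0.046,0,0],
    [0,-0.019,0.046,0,0],
  ],
)

```text
clock: 5.95
position: [0.5558, -0.0419, 0.0167]
ee_rot: [3.077, 0.634, 0.0]
force: [0.8, 0.2, -0.9]
width: 0.008
gripper_force: 0.6
```

Run:
```python
from h import *
s=observe();print(s['position'],s['force'])
a,_=grab('wrist','w2');b,_=grab('top','t2')
b=cv2.resize(b[140:300,215:355],None,fx=2.6,fy=2.6)
o=np.zeros((420,364+420,3),np.uint8);o[:416,:364]=b;o[:315,364:]=cv2.resize(a,(420,315))
cv2.imwrite('pics/c2.png',o[:,:,::-1])
```

```text
[ 0.55584638 -0.04188379  0.01674214] [ 0.81346672  0.15082815 -0.92704986]
```

View pics/c2.png

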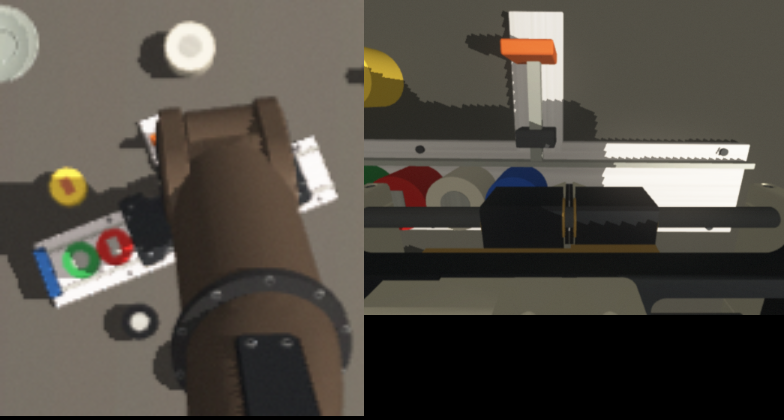

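The row is moving together. Green is now at crop (82,260) and the arm hides the blue mount. I'll measure the gap left to the stop.

Run:
```python
from h import *
g=world('top',None,np.array([(82,260),(115,247)])/2.6+[214.6,139.6],.036)
d=g[:,:2]-[.54426,-.01308];print(d@[-.38566,.92264],d@[.92264,.38566])
```

```text
[0.12393387 0.08488592] [-0.00106537 -0.00083302]
```

apply_moves(
  commands=[
    [0,-0.016,0.038,0,0],
    [0,-0.016,0.038,0,0],
    [0,-0.016,0.038,0,0],
    [0,-0.016,0.038,0,0],
    [0,-0.006,0.015,0,0],
    [0,-0.006,0.015,0,0],
    [0,0,0,0,0],
  ],
)

```text
clock: 6.92
position: [0.5513, -0.0311, 0.0167]
ee_rot: [-3.077, -0.635, 0.0]
force: [-0.8, -0.3, -0.6]
width: 0.003
gripper_force: 0.4
```

apply_moves(
  commands=[
    [0,-0.006,0.015,0,0],
    [0,-0.006,0.015,0,0],
  ],
)

```text
clock: 7.18
position: [0.5506, -0.0294, 0.0167]
ee_rot: [3.077, 0.634, 0.0]
force: [0.4, -1.5, -0.1]
width: -0.001
gripper_force: 0.7
```

apply_moves(
  commands=[
    [0,-0.006,0.015,0,0],
  ],
)

```text
clock: 7.3
position: [0.5504, -0.0287, 0.0168]
ee_rot: [3.077, 0.634, 0.0]
force: [1.7, -3.2, 0.9]
width: 0.005
gripper_force: 2.0
```

apply_moves(
  commands=[
    [0,-0.006,0.015,0,0],
    [0,0,0,0,0],
  ],
)

```text
clock: 7.55
position: [0.5504, -0.0285, 0.017]
ee_rot: [3.076, 0.633, 0.001]
force: [1.2, -5.0, 0.2]
width: 0.002
gripper_force: 2.6
```

apply_moves(
  commands=[
    [0,-0.003,0.008,0,0],
    [0,0,0,0,0],
  ],
)

```text
clock: 7.8
position: [0.5505, -0.0284, 0.017]
ee_rot: [3.076, 0.632, 0.002]
force: [2.0, -6.1, 0.3]
width: 0.007
gripper_force: 3.2
```

Run:
```python
from h import *
s=observe();print(s['position'],s['force'])
a,_=grab('wrist','w3');b,_=grab('top','t3')
b=cv2.resize(b[140:300,215:355],None,fx=2.6,fy=2.6)
o=np.zeros((420,364+420,3),np.uint8);o[:416,:364]=b;o[:315,364:]=cv2.resize(a,(420,315))
cv2.imwrite('pics/c3.png',o[:,:,::-1])
```

```text
[ 0.55046195 -0.02838766  0.01699081] [ 2.02942515 -6.10600611  0.30149947]
```

View pics/c3.png

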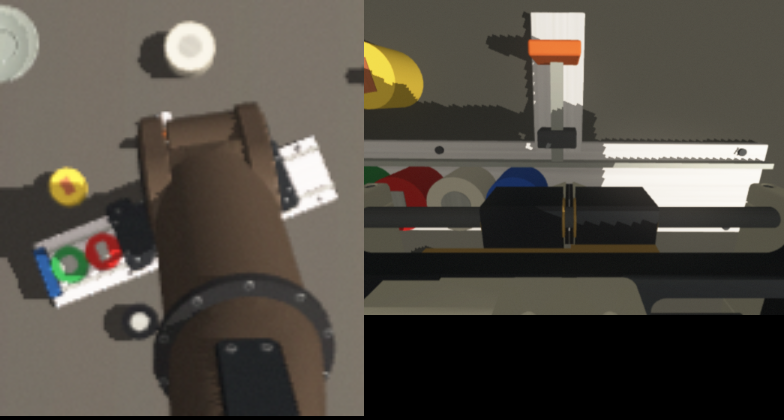

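The row stalled at TCP y ≈ -17 with force rising to 6.5 N. In the top view green touches the blue stop with no gap, and the others follow in contact. Next I back off, lift, and go out beyond the tab.

apply_moves(
  commands=[
    [0,0.05,-0.13,0,0],
    [0,0.055,-0.127,0,0],
    [0,0.055,-0.127,0,0],
    [0,0,0,0.7,0],
    [0,0,0,0.7,0],
    [0,0.49,0.35,0,0],
    [0,0.49,0.35,0,0],
    [0,0.49,0.35,0,0],
    [0,0.49,0.35,0,0],
    [0,0,0,0,0],
    [0,0,0,0,0],
  ],
)

```text
clock: 9.28
position: [0.6763, 0.0331, 0.1002]
ee_rot: [3.077, 0.634, -0.002]
force: [0.1, -0.6, -0.2]
width: 0.004
gripper_force: 0.0
```

Run:
```python
from h import *
s=observe();print(s['position'],s['force'])
d=s['position'][:2]-[.54426,-.01308];print('rail x,y',d@[.92264,.38566],d@[-.38566,.92264])
a,_=grab('wrist','w4');b,_=grab('top','t4');c,_=grab('side','s4')
o=np.zeros((600,800,3),np.uint8);o[:300,:400]=cv2.resize(a,(400,300));o[300:,:400]=cv2.resize(b[180:270,215:335],(400,300));o[:300,400:]=cv2.resize(c[170:305,220:400],(400,300))
cv2.imwrite('pics/c4.png',o[:,:,::-1])
```

```text
[0.67626374 0.03305147 0.10023887] [ 0.05639515 -0.63331279 -0.18406941]
rail x,y 0.13958299854977488 -0.008345820993135817
```

View pics/c4.png

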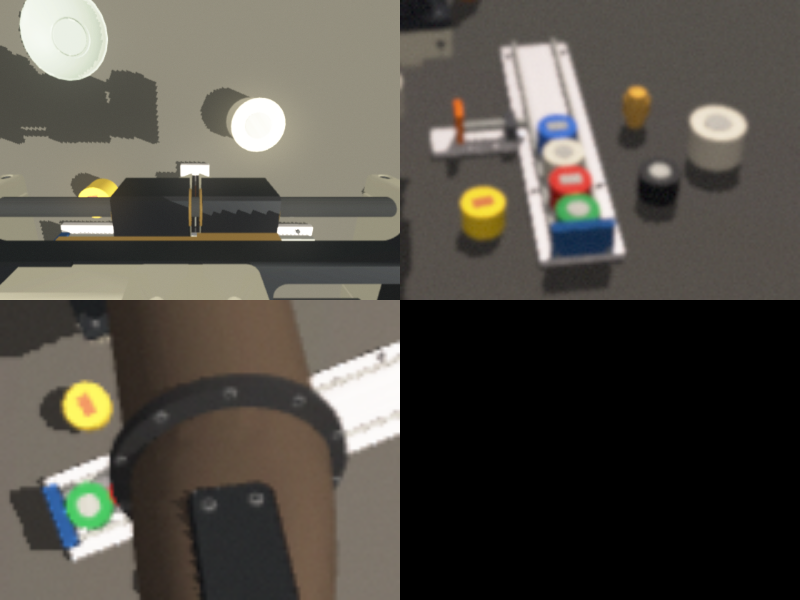

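The side view shows the row touching and green against the stop, with the bolt still out. The tool is above the end of the lug, outside the tab. I'll descend and approach the tab.

apply_moves(
  commands=[
    [0,0.013,-0.03,-0.6,0],
    [0,0,0,-0.5,0],
    [0,0,0,-0.24,0],
    [0,0,0,0,0],
    [0,-0.13,-0.054,0,0],
    [0,-0.13,-0.054,0,0],
    [0,-0.13,-0.054,0,0],
    [0,0,0,0,0],
  ],
)

```text
clock: 10.42
position: [0.6537, 0.0218, 0.0208]
ee_rot: [3.077, 0.634, -0.0]
force: [0.8, 0.2, 0.4]
width: 0.002
gripper_force: 0.0
```

apply_moves(
  commands=[
    [0,-0.062,-0.026,0,0],
    [0,-0.062,-0.026,0,0],
    [0,-0.062,-0.026,0,0],
    [0,-0.062,-0.026,0,0],
    [0,-0.062,-0.026,0,0],
    [0,-0.062,-0.026,0,0],
    [0,-0.062,-0.026,0,0],
    [0,-0.062,-0.026,0,0],
    [0,-0.062,-0.026,0,0],
    [0,-0.062,-0.026,0,0],
    [0,0,0,0,0],
  ],
)

```text
clock: 11.8
position: [0.6164, 0.0064, 0.0202]
ee_rot: [3.077, 0.634, -0.002]
force: [0.6, -0.0, 0.0]
width: 0.007
gripper_force: 0.0
```

Run:
```python
from h import *
s=observe();print(s['position'],s['force'])
d=s['position'][:2]-[.54426,-.01308];print('rail x,y',d@[.92264,.38566],d@[-.38566,.92264])
```

```text
[0.61637696 0.00638723 0.02017075] [ 0.61358308 -0.00537929  0.02216038]
rail x,y 0.07404572180303909 -0.009851382820279813
```

apply_moves(
  commands=[
    [0,-0.031,-0.013,0,0],
    [0,-0.031,-0.013,0,0],
    [0,-0.015,-0.006,0,0],
    [0,0,0,0,0],
  ],
)

```text
clock: 12.3
position: [0.6126, 0.0049, 0.0203]
ee_rot: [3.077, 0.634, 0.0]
force: [2.8, -0.6, -1.4]
width: 0.004
gripper_force: 1.0
```

apply_moves(
  commands=[
    [0,-0.015,-0.006,0,0],
    [0,-0.015,-0.006,0,0],
    [0,0,0,0,0],
  ],
)

```text
clock: 12.68
position: [0.6125, 0.0049, 0.0207]
ee_rot: [-3.076, -0.635, -0.006]
force: [7.0, 2.2, -4.7]
width: 0.008
gripper_force: 3.7
```

apply_moves(
  commands=[
    [0,-0.015,-0.006,0,0],
    [0,0,0,0,0],
  ],
)

```text
clock: 12.92
position: [0.6125, 0.0049, 0.0209]
ee_rot: [-3.076, -0.635, -0.008]
force: [9.8, 3.9, -6.3]
width: 0.006
gripper_force: 5.1
```

It has stalled hard: 10 N against about 2 N to slide, at the expected position. I'll back out, lift and clear away for a check.

apply_moves(
  commands=[
    [0,0.1,0.043,0,0],
    [0,0.3,0.125,0,0],
    [0,0.3,0.125,0,0],
    [0,0,0,0.8,0],
    [0,0,0,0.9,0],
    [0,0,0,0.9,0],
    [0,0,-0.8,0.4,0],
    [0,0,-0.8,0,0],
    [0,-0.3,-0.8,0,0],
    [0,-0.3,-0.8,0,0],
    [0,-0.3,-0.8,0,0],
    [0,-0.3,-0.8,0,0],
  ],
)

```text
clock: 14.42
position: [0.5783, -0.268, 0.2001]
ee_rot: [-3.076, -0.634, 0.002]
force: [0.9, -1.1, -0.4]
width: 0.004
gripper_force: 0.0
```

apply_moves(
  commands=[
    [0,-0.3,-0.8,0,0],
    [0,-0.3,-0.8,0,0],
    [0,0,0,0,0],
    [0,0,0,0,0],
  ],
)

```text
clock: 14.92
position: [0.5435, -0.362, 0.2]
ee_rot: [-3.076, -0.634, 0.001]
force: [0.1, 1.0, 0.3]
width: 0.005
gripper_force: 0.0
```

Run:
```python
from h import *
s=observe();print(s['clock'],s['position'],s['force'])
b,_=grab('top','t5');c,_=grab('side','s5')
o=np.zeros((600,800,3),np.uint8);o[:600,:525]=cv2.resize(b[140:300,215:355],(525,600),interpolation=cv2.INTER_CUBIC);o[:275,525:]=cv2.resize(c[170:305,220:355],(275,275))
cv2.imwrite('pics/c5.png',o[:,:,::-1])
```

```text
14.925 [ 0.54345785 -0.36203071  0.20001401] [0.10635303 0.97855713 0.32305569]
```

View pics/c5.png

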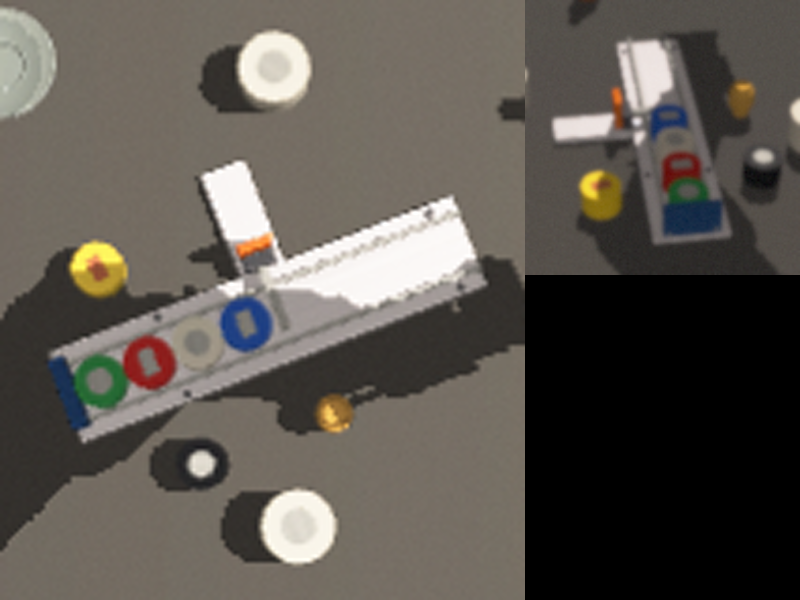

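The tab at (254,246) sits against the guide block and the bar crosses the channel at (282,310), behind blue. Last check is the row positions.

Run:
```python
from h import *
f=lambda L,z: world('top',None,np.array(L)/3.75+[214.63,139.63],z)
r=lambda g:(g[:,:2]-[.54426,-.01308])@np.array([[.92264,-.38566],[.38566,.92264]])
print(r(f([(100,381),(150,362),(198,342),(246,323)],.036)).round(4),r(f([(254,243)],.047)).round(4))
```

```text
[[-0.0004  0.1385]
 [-0.0007  0.0977]
 [ 0.0003  0.058 ]
 [ 0.0006  0.0185]] [[ 0.0546 -0.0091]]
```

Mounts are at y = 138.5, 97.7, 58.0 and 18.5 mm (nominal 138, 98, 58, 18). The tab centre is at x ≈ 54.6 mm, against 54 mm fully in. The job is done, so I'm handing it in.

```bash
python3 -c "
from cell import arm
print(arm.sign_off())"
```

```text
the job is handed in; nothing more can be done
None
```

The row is home against the blue stop, the bolt is fully in behind the last mount, the arm is clear of everything, and I handed the job in at about 15 s.

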